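# Sweep the checked bushings off the sorting tray into the parts bin

## Task

The three plain steel bushings on the sorting tray have been checked: sweep them along the tray with the fingertips, gently, and out over the open end where the rectangular parts bin stands, so that all three drop into that bin and none into the round scrap tin at the other end. Only push them, do not pinch, lift or flick them. Leave the V-block, the plug gauge and the wide setting ring where they are on the tray.

Things in the scene. Friction and masses are not known exactly. Their poses are not given: they have to be found in the camera images.
- tray: White eight-sided sorting tray on legs, fixed. Origin at bench level under its centre, z up, x across, y along. Flat floor: top 85 mm above the bench, 4 thick, 260 wide (x +-130) for y -125 to 125; then the sides slant in at 45 degrees to two open ends (gates) at y +-205, each 100 wide (x +-50). Sides have a rim 3 thick, 12 high above the floor; the open ends have none.
- gate_a (a point): Middle of the tray's open end at tray y = +205 mm, on the top of the floor's edge (85 mm above the bench). Either the bin or the tin stands beneath it, changing from run to run.
- gate_b (a point): Middle of the tray's other open end, at tray y = -205 mm, on the top of the floor's edge.
- bin: Grey rectangular plastic parts bin, open on top, fixed on the bench, tucked about 24 mm under one of the tray's open ends so that what goes over the edge drops in. 130 (its x, across the gate) x 150 (its y, away from the tray) x 75 high, walls 3; axes parallel to the tray's. Origin: centre of its underside.
- tin: Round steel scrap tin, open on top, 138 across, 75 high, walls 2, fixed on the bench under the tray's other open end. Origin: centre of its underside.
- vblock: Dark steel V-block standing on the tray near a long side, 40 (x) x 50 (y) x 32 high with a V groove along its y on top, about 0.38 kg. Loose. Origin: centre of its underside. To be left alone.
- plug_gauge: Steel plug gauge standing upright on the tray near a long side: foot 28 across and 20 high, slimmer handle above, 60 high in all, about 0.17 kg. Loose. Origin: centre of its underside. To be left alone.
- setting_ring: Steel setting ring (a gauge, not one of the bushings) lying flat on the tray near a long side: wider and lower than a bushing, 44 outside, 25 bore, 14 high, about 0.11 kg. Loose. Origin: centre of its underside. To be left alone.
- bushing1: Plain steel bushing, one of three alike: a ring 34 outside diameter, 20 bore, 20 high, about 0.09 kg, lying flat on the tray's floor in the middle part of its width, at least 75 mm centre to centre from the others. It slides when pushed at its side near the floor. Origin: centre of its underside.
- bushing2: Plain steel bushing, one of three alike: a ring 34 outside diameter, 20 bore, 20 high, about 0.09 kg, lying flat on the tray's floor in the middle part of its width, at least 75 mm centre to centre from the others. It slides when pushed at its side near the floor. Origin: centre of its underside.
- bushing3: Plain steel bushing, one of three alike: a ring 34 outside diameter, 20 bore, 20 high, about 0.09 kg, lying flat on the tray's floor in the middle part of its width, at least 75 mm centre to centre from the others. It slides when pushed at its side near the floor. Origin: centre of its underside.

How it is judged:
By the outcome, as a careful person would: the job done as asked, in the order asked, and still so for the second after the job is handed in, with the robot touching nothing.
It also fails if it takes over 64 s, if anything falls off the work surface, if the arm or the gripper's body presses on something with over 40 N, if the wrist force passes 120 N, or if a joint passes its speed limit or range.

## Robot

A 6-joint arm with a two-finger parallel gripper is mounted at the origin on the work surface. World frame = base frame: x ahead of the robot, y to its left, z up, the work surface at z = 0. Lengths are in m, angles in rad, forces in N, time in s.
With the tool pointing down it reaches from about 0.225 to 0.875 m from the base axis. Payload 3.4 kg.
Tool frame: the origin (TCP) lies on the mounting face of the last link; the fingertips stand 173 mm ahead of it and the grasp point (between the pads) lies 155 mm ahead of it; z points along the fingers, y is the line along which they close (so a half turn about z gives the same grasp; the last joint's range is limited). The gripper opens to 85 mm and grips with 20 to 120 N. Pads are 22 mm wide; open, the fingers measure 114 mm over their backs; the gripper's body (76 mm by 85 mm) begins 54 mm behind the grasp point. The pads swing forward as they close: fully open they stand 13 mm farther back than shut.
Start: joints at [1.07, 0.276, 1.505, -0, 1.361, -0.121], TCP at [0.213, 0.534, 0.405] pointing down, gripper open.
Joint ranges: [-2.89, 2.89], [-0.75, 2.08], [0.22, 2.7], [-1.18, 4.32], [0.11, 2.71], [-2.7, 2.7]. Speed limits (rad/s): [2.57, 2.57, 3.14, 3.14, 3.14, 3.14].

## Interface

Orientations are given as a unit quaternion [w, x, y, z].
In Python, from rig import manip gives the robot as it stands.
- The arm moves only by the tool carry_out, never from a script. Its arguments are lists of equal length, an entry for each row: "linear": the shift along the world's x, y, z each as a share of 500 mm, from -1 to 1, a list of three; "angular": the turn, a rotation vector about the world's x, y, z each as a share of 0.08 rad, from -1 to 1, a list of three; "hand": the opening, from 0 (shut) to 1 (fully open). In form: {"linear": [[x, y, z], ...], "angular": [[rx, ry, rz], ...], "hand": [hand, ...]}. A call has 1 to 8 rows; each row shifts and turns the commanded pose from where the row before left it; what a row does not reach is not made up. A row lasts 1/12 s, in which the tool goes at most 41.7 mm and 7.16 degrees, less where a joint would pass 70% of its speed; a pose out of reach is approached as far as the arm can. A call with a number of a shift or a turn outside -1 to 1 is refused whole. A call with a gripper value outside its range is refused whole. The fingers move at their own pace and stop on an object; "force" is the grip in N (left out, the last holds). Time passes only in rows, so rows that do not move let the fingers close. It gives the time, the measured TCP pose, the force, the opening and the grip force at its end, in the units of the state.
- manip.get_state(): the state, without advancing time (a new reading comes with each control period).
- manip.get_image(name): name is "side" or "top"; returns the picture (400x640x3 uint8, red, green, blue); there is no depth.
- manip.camera_params(name): a dict with "fx", "fy", "cx", "cy" (pixels), "view" (4x4, takes a point from world to camera coordinates). Camera axes: x right, y down, z forward; pixel columns grow to the right and rows downward; lengths in m; the calibration is good to about 2 mm. A picture is of the moment at which its call begins. camera_params takes no time and is no camera call.
- manip.sign_off(): hands the job in; it is judged then, once.
The state is a dict: "clock": time; "qpos": joint angles; "qd": joint speeds; "effort": joint torques, N m; "position": TCP position; "ee_rot": TCP orientation; "contact_force": force on the tool from outside, world axes, zero at the start; "moment": the same for the moment, N m; "width": finger opening in m; "gripper_force": force on a finger pad.
Only numpy, scipy, OpenCV 4.12 (cv2) and the standard library are available. Lean on these libraries where they do the work, as an engineer would, in place of code of your own. Each camera call takes 0.05 s, during which the arm holds its last target. There are 200 camera calls.

## Working session

There is one attempt and no reset: what is moved stays moved. The work goes in short steps, Python scripts to look and compute and a tool call to move; the robot and the scene stay as the last step left them, time stands still between calls to the robot, and variables do not carry over. Pictures are saved under pics/ and viewed, at most 10 in all, crops included, and the job is handed in when it is done.

Besides the shell and the picture viewer there is one more tool, called as name(argument=value, ...) on one line, values as JSON. carry_out: Moves the arm, as the interface text tells. Its arguments: {"type":"object","properties":{"linear":{"type":"array"},"angular":{"type":"array"},"hand":{"type":"array"},"force":{"type":"number"}},"required":["linear","angular","hand"]}

```bash
mkdir -p pics; python3 - <<'E'
from rig import manip
import cv2
for n in("top","side"):
    cv2.imwrite(f"pics/{n}0.png",manip.get_image(n)[:,:,::-1])
    p=manip.camera_params(n);print(n,p)
s=manip.get_state();print(s)
E
```

```text
top {'fx': 368.1774452479592, 'fy': 368.1774452479592, 'cx': 318.95525523151304, 'cy': 207.7605574103542, 'view': array([[ 0.03578696, -0.99934625, -0.00513543,  0.0016773 ],
       [-0.97767133, -0.03394509, -0.20738009,  0.58593537],
       [ 0.2070702 ,  0.01244227, -0.97824696,  0.80833312],
       [ 0.        ,  0.        ,  0.        ,  1.        ]])}
side {'fx': 509.76111618838553, 'fy': 509.76111618838553, 'cx': 316.5087301154259, 'cy': 194.04120504141906, 'view': array([[ 0.99344349, -0.11390752, -0.00975259, -0.54698954],
       [-0.07354881, -0.57147808, -0.81731474,  0.12773723],
       [ 0.0875249 ,  0.8126733 , -0.57610894,  0.98456452],
       [ 0.        ,  0.        ,  0.        ,  1.        ]])}
{'clock': 0.1, 'qpos': array([ 1.07001155e+00,  2.76527833e-01,  1.50601142e+00, -8.14579671e-06,
        1.36068248e+00, -1.21002125e-01]), 'qd': array([-0.00114847, -0.0020812 , -0.00339231,  0.00034318, -0.00048327,
       -0.00068262]), 'effort': array([ 2.36334854e-03, -4.17698765e+01, -2.46403366e+01, -1.11407498e-04,
        5.80052627e-03, -1.76810835e-05]), 'position': array([0.21308056, 0.53386067, 0.40392626]), 'ee_rot': array([-2.45384138e-04,  1.88751273e-01,  9.82024589e-01, -7.76711106e-04]), 'contact_force': array([-0.25120973, -0.18575379, -0.63205042]), 'moment': array([-0.0549815 ,  0.0006903 ,  0.03426667]), 'gripper_force': 0.0, 'width': 0.08511823972187747}
```

View pics/top0.png

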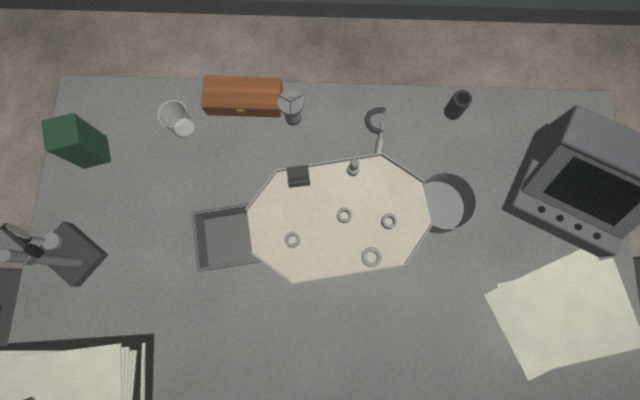

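View pics/side0.png

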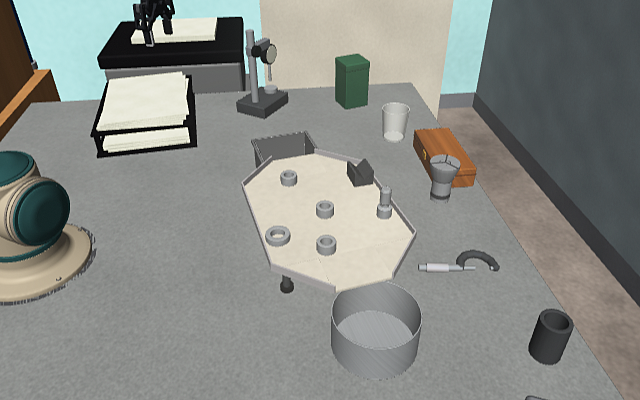

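The top view shows the bin on the left (about 225,238; world +y) and the tin on the right (445,203). The bushings are near (292,240), (344,215) and (389,221). The ring is at (371,257), the V-block at (298,176) and the plug gauge at (353,168). Next I measure them.

```bash
cat >h.py <<'E'
import numpy as np,cv2
from rig import manip
def ray(n,uv,z):
    p=manip.camera_params(n);V=p["view"];R,t=V[:3,:3],V[:3,3];c=-R.T@t
    d=R.T@np.array([(uv[0]-p["cx"])/p["fx"],(uv[1]-p["cy"])/p["fy"],1]);return (c+d*(z-c[2])/d[2])
def proj(n,P):
    p=manip.camera_params(n);q=p["view"]@np.r_[P,1];return np.array([p["fx"]*q[0]/q[2]+p["cx"],p["fy"]*q[1]/q[2]+p["cy"]])
def white(im):
    m=cv2.inRange(cv2.cvtColor(im,cv2.COLOR_BGR2HSV),(0,12,150),(40,90,255))
    n,l,s,_=cv2.connectedComponentsWithStats(m);return l,s
E
python3 - <<'E'
from h import *
for n,seed,size in(("top",(320,230),0),("side",(350,220),0)):
    im=cv2.imread(f"pics/{n}0.png"); l,s=white(im); m=(l==l[seed[1],seed[0]]).astype(np.uint8)
    print(n,s[l[seed[1],seed[0]]])
    cs,h=cv2.findContours(m,cv2.RETR_CCOMP,cv2.CHAIN_APPROX_NONE)
    for c,hh in zip(cs,h[0]):
        a=cv2.contourArea(c)
        if a<25: continue
        if hh[3]<0:
            hull=cv2.convexHull(c); ap=cv2.approxPolyDP(hull,4,True)[:,0]
            print("outer",a); 
            for q in ap: print(q,ray(n,q,.085).round(4))
        else:
            (u,v),r=cv2.minEnclosingCircle(c); M=cv2.moments(c);x,y,w,hh=cv2.boundingRect(c)
            g=(M["m10"]/M["m00"],M["m01"]/M["m00"])
            print("hole",a,(x,y,w,hh),np.round(g,1),[ray(n,g,z).round(4)[:2] for z in(.085,.095,.105)])
E
```

```text
top [  247   156   185   127 16249]
outer 16830.0
[422 183] [ 0.6477 -0.2155  0.085 ]
[431 222] [ 0.5563 -0.2339  0.085 ]
[403 264] [ 0.4593 -0.1692  0.085 ]
[292 282] [0.4113 0.0754 0.085 ]
[252 253] [0.4718 0.1683 0.085 ]
[247 210] [0.5695 0.187  0.085 ]
[277 172] [0.6628 0.1235 0.085 ]
[381 156] [ 0.7107 -0.1202  0.085 ]
hole 326.5 (361, 246, 21, 22) [371.1 256.8] [array([ 0.4727, -0.0982]), array([ 0.4718, -0.0969]), array([ 0.471 , -0.0956])]
hole 198.0 (284, 231, 17, 18) [291.8 239.4] [array([0.5055, 0.0808]), array([0.5043, 0.0799]), array([0.5031, 0.0791])]
hole 211.0 (380, 213, 18, 17) [388.4 221.1] [array([ 0.555 , -0.1372]), array([ 0.5532, -0.1354]), array([ 0.5514, -0.1336])]
hole 201.5 (336, 207, 17, 17) [343.9 215.1] [array([ 0.5654, -0.0355]), array([ 0.5635, -0.0349]), array([ 0.5615, -0.0344])]
side [  244   153   169   140 13900]
outer 14939.0
[244 186] [0.4122 0.0775 0.085 ]
[273 160] [0.4752 0.1713 0.085 ]
[315 153] [0.5697 0.1891 0.085 ]
[346 161] [0.6329 0.1464 0.085 ]
[375 184] [0.6769 0.0505 0.085 ]
[412 235] [ 0.7084 -0.1162  0.085 ]
[390 279] [ 0.6446 -0.2185  0.085 ]
[336 292] [ 0.5549 -0.2359  0.085 ]
[271 261] [ 0.4574 -0.1526  0.085 ]
hole 377.0 (315, 234, 22, 23) [325.8 244.8] [array([ 0.5535, -0.1234]), array([ 0.552 , -0.1348]), array([ 0.5505, -0.1463])]
hole 457.0 (264, 225, 28, 22) [277.3 235.6] [array([ 0.4713, -0.0878]), array([ 0.4712, -0.0999]), array([ 0.4712, -0.1119])]
hole 307.0 (315, 200, 20, 20) [324.5 209.1] [array([ 0.5643, -0.0208]), array([ 0.5626, -0.034 ]), array([ 0.5609, -0.0473])]
hole 257.0 (279, 169, 19, 18) [288.3 177.8] [array([0.5036, 0.0962]), array([0.503 , 0.0809]), array([0.5023, 0.0657])]
```

carry_out(linear=[[0.037, -0.062, 0], [0.037, -0.062, 0], [0.037, -0.062, 0], [0.037, -0.062, 0], [0.037, -0.062, 0], [0.037, -0.062, 0], [0.037, -0.062, 0], [0.037, -0.062, 0]], angular=[[0, 0, -0.78], [0, 0, -0.78], [0, 0, -0.78], [0, 0, -0.78], [0, 0, -0.78], [0, 0, -0.78], [0, 0, -0.78], [0, 0, -0.78]], hand=[0.24, 0.24, 0.24, 0.24, 0.24, 0.24, 0.24, 0.24])

```text
clock: 0.77
position: [0.3615, 0.2844, 0.4045]
ee_rot: [-0.0, 0.427, 0.904, -0.0]
contact_force: [0.5, 0.9, 0.4]
width: 0.0207
gripper_force: 0.0
```

carry_out(linear=[[0.037, -0.062, 0], [0.037, -0.062, 0], [0.037, -0.062, 0], [0.037, -0.062, 0], [0.037, -0.062, 0], [0.037, -0.062, 0], [0.037, -0.062, 0], [0.037, -0.062, 0]], angular=[[0, 0, -0.78], [0, 0, -0.78], [0, 0, -0.78], [0, 0, -0.78], [0, 0, -0.78], [0, 0, -0.78], [0, 0, -0.78], [0, 0, -0.78]], hand=[0.24, 0.24, 0.24, 0.24, 0.24, 0.24, 0.24, 0.24])

```text
clock: 1.43
position: [0.5096, 0.0362, 0.4044]
ee_rot: [-0.0, 0.637, 0.771, -0.0]
contact_force: [0.5, 1.8, -0.7]
width: 0.0204
gripper_force: 0.0
```

carry_out(linear=[[0, 0, -0.04], [0, 0, -0.04], [0, 0, 0]], angular=[[0, 0, 0], [0, 0, 0], [0, 0, 0]], hand=[0.24, 0.24, 0.24])

```text
clock: 1.68
position: [0.508, 0.0372, 0.3608]
ee_rot: [-0.003, 0.637, 0.771, -0.002]
contact_force: [-1.2, 0.3, -0.5]
width: 0.0203
gripper_force: 0.0
```

carry_out(linear=[[0.004, -0.006, -0.05], [0.002, -0.006, -0.05], [0.002, 0, -0.04], [0, 0, -0.03], [0, 0, -0.01], [0, 0, 0], [0, 0, 0]], angular=[[0, 0, 0], [0, 0, 0], [0, 0, 0], [0, 0, 0], [0, 0, 0], [0, 0, 0], [0, 0, 0]], hand=[0.24, 0.24, 0.24, 0.24, 0.24, 0.24, 0.24])

```text
clock: 2.27
position: [0.5135, 0.0323, 0.2755]
ee_rot: [0.0, 0.636, 0.772, 0.0]
contact_force: [0.0, -0.8, 0.3]
width: 0.0205
gripper_force: 0.0
```

```bash
python3 - <<'E'
from h import *
a=manip.get_image("side")[90:310,200:440,::-1];b=manip.get_image("top")[130:300,180:450,::-1]
a=cv2.resize(a,None,fx=2.5,fy=2.5);cv2.imwrite("pics/s1.png",a);print(manip.get_state()["position"],manip.get_state()["contact_force"])
E
```

```text
[0.51377195 0.03218354 0.27611951] [-0.0998514   0.11918202  0.18510876]
```

View pics/s1.png

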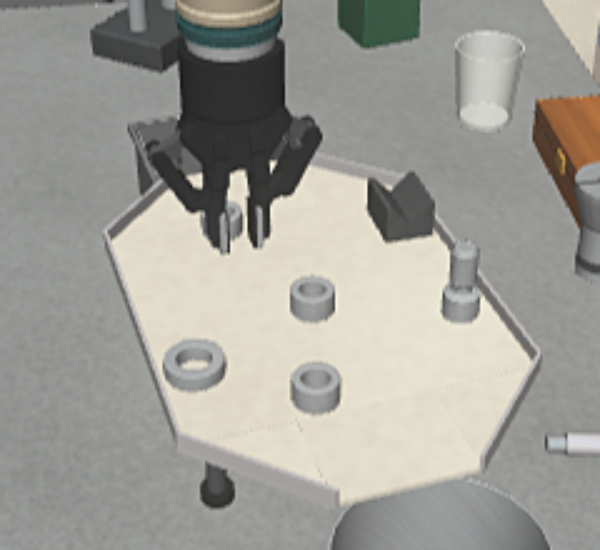

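The fingers (crop 241,235) straddle the axis just behind the far bushing (228,215) with tips still above mid-height. I will lower about 14 mm and push.

carry_out(linear=[[0, 0, -0.018], [0, 0, -0.01], [0, 0, 0], [-0.003, 0.016, 0], [-0.003, 0.016, 0], [-0.003, 0.016, 0], [0, 0.016, 0], [0, 0.016, 0]], angular=[[0, 0, 0], [0, 0, 0], [0, 0, 0], [0, 0, 0], [0, 0, 0], [0, 0, 0], [0, 0, 0], [0, 0, 0]], hand=[0.24, 0.24, 0.24, 0.24, 0.24, 0.24, 0.24, 0.24])

```text
clock: 3.03
position: [0.5085, 0.0731, 0.2609]
ee_rot: [0.0, 0.636, 0.772, 0.0]
contact_force: [-0.8, -0.5, -0.8]
width: 0.0201
gripper_force: 0.2
```

```bash
python3 - <<'E'
from h import *
a=manip.get_image("side")[90:310,200:440,::-1]
a=cv2.resize(a,None,fx=2.5,fy=2.5);cv2.imwrite("pics/s2.png",a);print(manip.get_state()["position"],manip.get_state()["contact_force"])
E
```

```text
[0.50856103 0.07420373 0.26088846] [ 0.28284127  0.95588296 -0.06787523]
```

View pics/s2.png

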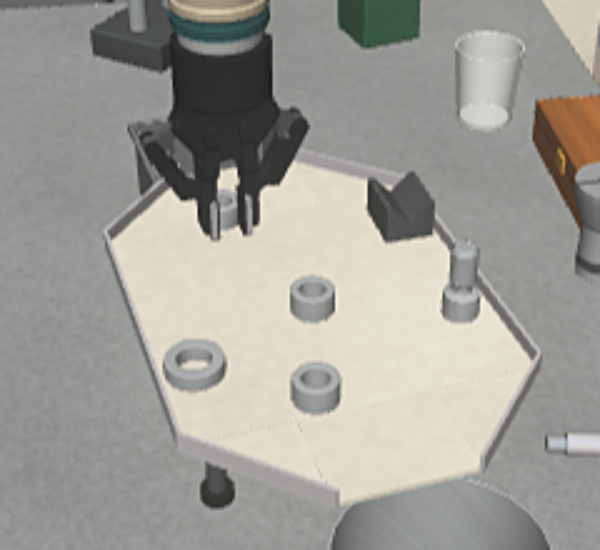

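The bushing sits between the fingertips (227,205) and moves with them, with almost no force. I continue to the gate.

carry_out(linear=[[0, 0.016, 0], [0, 0.016, 0], [0, 0.016, 0], [0, 0.016, 0], [0, 0.016, 0], [0, 0.016, 0], [0, 0.016, 0], [0, 0.016, 0]], angular=[[0, 0, 0], [0, 0, 0], [0, 0, 0], [0, 0, 0], [0, 0, 0], [0, 0, 0], [0, 0, 0], [0, 0, 0]], hand=[0.24, 0.24, 0.24, 0.24, 0.24, 0.24, 0.24, 0.24])

```text
clock: 3.75
position: [0.5087, 0.1368, 0.2608]
ee_rot: [0.0, 0.636, 0.772, 0.0]
contact_force: [-0.0, -1.0, 1.3]
width: 0.0203
gripper_force: 0.6
```

carry_out(linear=[[0, 0.016, 0], [0, 0.016, 0], [-0.003, 0.014, 0], [-0.003, 0.014, 0], [-0.003, 0.014, 0], [-0.003, 0.014, 0], [-0.003, 0.014, 0], [0, 0, 0]], angular=[[0, 0, 0], [0, 0, 0], [0, 0, 0], [0, 0, 0], [0, 0, 0], [0, 0, 0], [0, 0, 0], [0, 0, 0]], hand=[0.24, 0.24, 0.24, 0.24, 0.24, 0.24, 0.24, 0.24])

```text
clock: 4.42
position: [0.5008, 0.1883, 0.2607]
ee_rot: [-0.0, 0.635, 0.772, 0.0]
contact_force: [0.2, 0.0, -0.5]
width: 0.0204
gripper_force: 0.0
```

```bash
python3 - <<'E'
from h import *
a=manip.get_image("side")[90:310,200:440,::-1];b=manip.get_image("top")[130:300,180:450,::-1]
a=cv2.resize(a,(480,440));b=cv2.resize(b,(480,302));c=np.hstack([a[:, :400],np.vstack([b,np.zeros((138,480,3),np.uint8)])[:,:400]]);cv2.imwrite("pics/s3.png",c);print(manip.get_state()["position"],manip.get_state()["contact_force"])
E
```

```text
[0.50104998 0.18732683 0.26068562] [-1.27127956 -0.13833638 -0.285227  ]
```

View pics/s3.png

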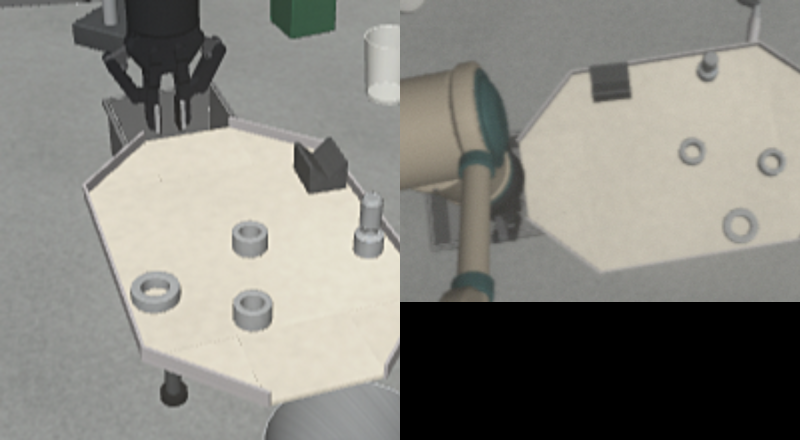

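Tray now holds only two bushings (centres at 250,238 and 252,310 left panel), so the first went over the edge. I lift and travel behind the middle one, then look into the bin.

carry_out(linear=[[0, 0, 0.06], [0, 0, 0.07], [0, 0, 0.07]], angular=[[0, 0, 0], [0, 0, 0], [0, 0, 0]], hand=[0.24, 0.24, 0.24])

```text
clock: 4.77
position: [0.5009, 0.1866, 0.3611]
ee_rot: [-0.001, 0.636, 0.772, -0.001]
contact_force: [1.2, 0.0, 0.1]
width: 0.0205
gripper_force: 0.0
```

carry_out(linear=[[0.018, -0.067, 0], [0.018, -0.067, 0], [0.018, -0.067, 0], [0.018, -0.067, 0], [0.018, -0.067, 0], [0.018, -0.067, 0], [0.018, -0.067, 0], [0.016, -0.067, 0]], angular=[[0, 0, 0], [0, 0, 0], [0, 0, 0], [0, 0, 0], [0, 0, 0], [0, 0, 0], [0, 0, 0], [0, 0, 0]], hand=[0.24, 0.24, 0.24, 0.24, 0.24, 0.24, 0.24, 0.24])

```text
clock: 5.43
position: [0.5723, -0.0831, 0.3608]
ee_rot: [0.0, 0.636, 0.772, 0.0]
contact_force: [0.7, 0.8, -0.1]
width: 0.0204
gripper_force: 0.0
```

carry_out(linear=[[0, 0, 0], [0, 0, 0]], angular=[[0, 0, 0], [0, 0, 0]], hand=[0.24, 0.24])

```text
clock: 5.6
position: [0.5724, -0.0832, 0.3604]
ee_rot: [-0.0, 0.637, 0.771, -0.0]
contact_force: [-0.1, 0.0, 0.6]
width: 0.0205
gripper_force: 0.0
```

```bash
python3 - <<'E'
from h import *
a=manip.get_image("side")[90:310,200:440,::-1];b=manip.get_image("top")[130:300,180:450,::-1]
a=cv2.resize(a,(480,440));b=cv2.resize(b,(480,302));c=np.hstack([a[:, :400],np.vstack([b,np.zeros((138,480,3),np.uint8)])[:,:400]]);cv2.imwrite("pics/s4.png",c);print(manip.get_state()["position"],manip.get_state()["contact_force"])
E
```

```text
[ 0.57178036 -0.08090423  0.36046748] [ 0.02858828 -0.49214333  0.08900792]
```

View pics/s4.png

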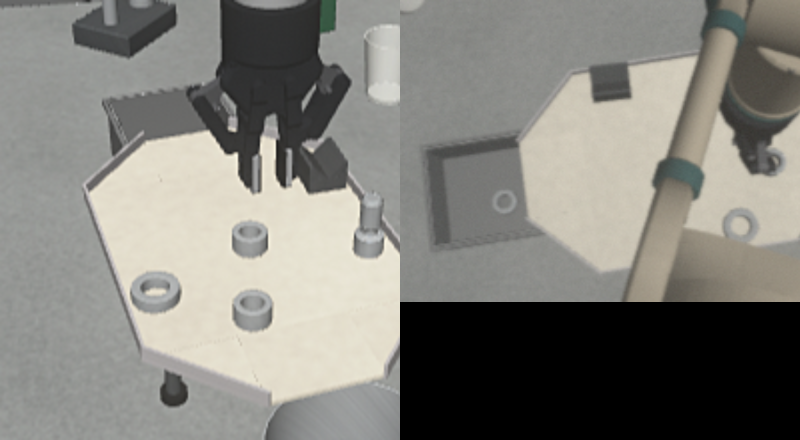

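Bushing 1 lies in the bin (505,201, right panel), and the fingers are on line behind bushing 2. I descend and sweep.

carry_out(linear=[[0, 0, -0.05], [0, 0, -0.05], [0, 0, -0.05], [0, 0, -0.03], [0, 0, -0.02], [0, 0, 0], [-0.003, 0.016, 0], [-0.003, 0.016, 0]], angular=[[0, 0, 0], [0, 0, 0], [0, 0, 0], [0, 0, 0], [0, 0, 0], [0, 0, 0], [0, 0, 0], [0, 0, 0]], hand=[0.24, 0.24, 0.24, 0.24, 0.24, 0.24, 0.24, 0.24])

```text
clock: 6.37
position: [0.5692, -0.0639, 0.2613]
ee_rot: [0.0, 0.636, 0.772, 0.0]
contact_force: [0.3, -0.3, 0.4]
width: 0.0204
gripper_force: 0.0
```

carry_out(linear=[[-0.003, 0.016, 0], [-0.003, 0.016, 0], [-0.003, 0.016, 0], [-0.003, 0.016, 0], [-0.003, 0.016, 0], [-0.003, 0.016, 0], [-0.003, 0.016, 0], [-0.003, 0.016, 0]], angular=[[0, 0, 0], [0, 0, 0], [0, 0, 0], [0, 0, 0], [0, 0, 0], [0, 0, 0], [0, 0, 0], [0, 0, 0]], hand=[0.24, 0.24, 0.24, 0.24, 0.24, 0.24, 0.24, 0.24])

```text
clock: 7.03
position: [0.5571, -0.0002, 0.2608]
ee_rot: [0.0, 0.636, 0.772, 0.0]
contact_force: [0.3, 0.1, 1.3]
width: 0.0208
gripper_force: 0.9
```

carry_out(linear=[[-0.003, 0.016, 0], [-0.003, 0.016, 0], [-0.003, 0.016, 0], [-0.003, 0.016, 0], [-0.003, 0.016, 0], [-0.003, 0.016, 0], [-0.003, 0.016, 0], [-0.003, 0.016, 0]], angular=[[0, 0, 0], [0, 0, 0], [0, 0, 0], [0, 0, 0], [0, 0, 0], [0, 0, 0], [0, 0, 0], [0, 0, 0]], hand=[0.24, 0.24, 0.24, 0.24, 0.24, 0.24, 0.24, 0.24])

```text
clock: 7.7
position: [0.545, 0.0638, 0.2607]
ee_rot: [0.0, 0.636, 0.772, 0.0]
contact_force: [0.5, -1.4, 0.5]
width: 0.0204
gripper_force: 0.9
```

```bash
python3 - <<'E'
from h import *
a=manip.get_image("side")[90:310,200:440,::-1]
a=cv2.resize(a,(480,440));cv2.imwrite("pics/s5.png",a);print(manip.get_state()["position"],manip.get_state()["contact_force"])
E
```

```text
[0.54455659 0.06507299 0.26060985] [-0.15680027  1.05926689  0.18800418]
```

View pics/s5.png

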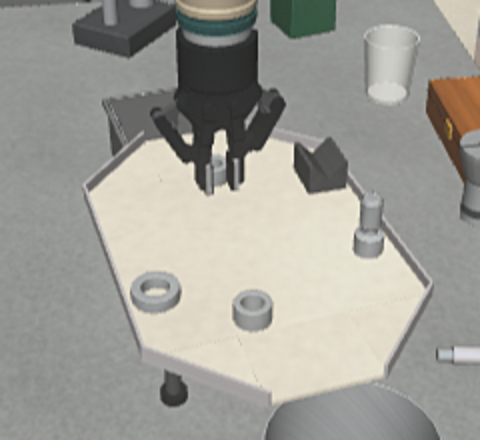

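Bushing 2 is held in the cradle at (218,170) and everything else is undisturbed. I carry on over the edge, lift, and go behind bushing 3.

carry_out(linear=[[-0.003, 0.016, 0], [-0.003, 0.016, 0], [-0.003, 0.016, 0], [-0.003, 0.016, 0], [-0.003, 0.016, 0], [-0.003, 0.016, 0], [-0.003, 0.016, 0], [-0.003, 0.016, 0]], angular=[[0, 0, 0], [0, 0, 0], [0, 0, 0], [0, 0, 0], [0, 0, 0], [0, 0, 0], [0, 0, 0], [0, 0, 0]], hand=[0.24, 0.24, 0.24, 0.24, 0.24, 0.24, 0.24, 0.24])

```text
clock: 8.42
position: [0.5329, 0.1279, 0.2607]
ee_rot: [-0.0, 0.636, 0.772, -0.0]
contact_force: [1.1, -0.7, 0.0]
width: 0.0208
gripper_force: 0.2
```

carry_out(linear=[[-0.003, 0.016, 0], [-0.003, 0.016, 0], [-0.003, 0.016, 0], [-0.003, 0.016, 0], [-0.003, 0.016, 0], [-0.003, 0.016, 0], [-0.003, 0.016, 0], [-0.003, 0.016, 0]], angular=[[0, 0, 0], [0, 0, 0], [0, 0, 0], [0, 0, 0], [0, 0, 0], [0, 0, 0], [0, 0, 0], [0, 0, 0]], hand=[0.24, 0.24, 0.24, 0.24, 0.24, 0.24, 0.24, 0.24])

```text
clock: 9.08
position: [0.521, 0.1919, 0.2607]
ee_rot: [-0.0, 0.636, 0.772, 0.0]
contact_force: [0.8, 0.5, -0.4]
width: 0.0205
gripper_force: 0.0
```

carry_out(linear=[[0, 0, 0], [0, 0, 0.06], [0, 0, 0.07], [0, 0, 0.07], [0.008, -0.075, 0], [0.008, -0.075, 0], [0.008, -0.075, 0], [0.008, -0.075, 0]], angular=[[0, 0, 0], [0, 0, 0], [0, 0, 0], [0, 0, 0], [0, 0, 0], [0, 0, 0], [0, 0, 0], [0, 0, 0]], hand=[0.24, 0.24, 0.24, 0.24, 0.24, 0.24, 0.24, 0.24])

```text
clock: 9.75
position: [0.537, 0.0397, 0.3612]
ee_rot: [0.001, 0.635, 0.772, 0.0]
contact_force: [-0.2, 0.0, 0.1]
width: 0.0205
gripper_force: 0.0
```

carry_out(linear=[[0.008, -0.075, 0], [0.008, -0.075, 0], [0.008, -0.075, 0], [0.008, -0.075, 0], [0.008, -0.075, 0], [0.008, -0.075, 0], [0, 0, 0], [0, 0, 0]], angular=[[0, 0, 0], [0, 0, 0], [0, 0, 0], [0, 0, 0], [0, 0, 0], [0, 0, 0], [0, 0, 0], [0, 0, 0]], hand=[0.24, 0.24, 0.24, 0.24, 0.24, 0.24, 0.24, 0.24])

```text
clock: 10.42
position: [0.5612, -0.1861, 0.3603]
ee_rot: [-0.0, 0.637, 0.771, -0.0]
contact_force: [0.2, 0.6, 0.3]
width: 0.0208
gripper_force: 0.0
```

```bash
python3 - <<'E'
from h import *
a=manip.get_image("side")[90:310,200:440,::-1];b=manip.get_image("top")[130:300,180:450,::-1]
a=cv2.resize(a,(480,440));b=cv2.resize(b,(480,302));c=np.hstack([a[:, :400],np.vstack([b,np.zeros((138,480,3),np.uint8)])[:,:400]]);cv2.imwrite("pics/s6.png",c);print(manip.get_state()["position"],manip.get_state()["contact_force"])
E
```

```text
[ 0.56086308 -0.18356157  0.36041417] [-0.5301698   0.41133242 -0.64404854]
```

View pics/s6.png

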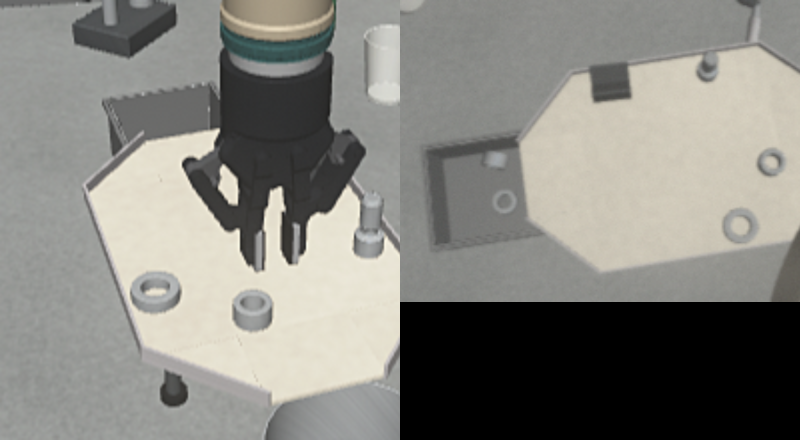

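Bushings 1 and 2 are in the bin (505,201 and 495,158, right panel). The fingers are behind bushing 3, so I descend and sweep it, drifting to the gate's middle.

carry_out(linear=[[0, 0, -0.05], [0, 0, -0.05], [0, 0, -0.05], [0, 0, -0.03], [0, 0, -0.02], [0, 0, 0], [-0.003, 0.016, 0], [-0.003, 0.016, 0]], angular=[[0, 0, 0], [0, 0, 0], [0, 0, 0], [0, 0, 0], [0, 0, 0], [0, 0, 0], [0, 0, 0], [0, 0, 0]], hand=[0.24, 0.24, 0.24, 0.24, 0.24, 0.24, 0.24, 0.24])

```text
clock: 11.18
position: [0.5583, -0.1668, 0.2613]
ee_rot: [0.0, 0.636, 0.772, 0.0]
contact_force: [-0.2, 0.4, 0.6]
width: 0.0205
gripper_force: 0.0
```

carry_out(linear=[[-0.003, 0.016, 0], [-0.003, 0.016, 0], [-0.002, 0.016, 0], [-0.002, 0.016, 0], [-0.002, 0.016, 0], [-0.002, 0.016, 0], [-0.002, 0.016, 0], [-0.002, 0.016, 0]], angular=[[0, 0, 0], [0, 0, 0], [0, 0, 0], [0, 0, 0], [0, 0, 0], [0, 0, 0], [0, 0, 0], [0, 0, 0]], hand=[0.24, 0.24, 0.24, 0.24, 0.24, 0.24, 0.24, 0.24])

```text
clock: 11.85
position: [0.5492, -0.1033, 0.2609]
ee_rot: [0.0, 0.636, 0.772, 0.0]
contact_force: [0.1, -0.9, 1.8]
width: 0.0205
gripper_force: 0.9
```

carry_out(linear=[[-0.002, 0.016, 0], [-0.002, 0.016, 0], [-0.002, 0.016, 0], [-0.002, 0.016, 0], [-0.002, 0.016, 0], [-0.002, 0.016, 0], [-0.002, 0.016, 0], [-0.002, 0.016, 0]], angular=[[0, 0, 0], [0, 0, 0], [0, 0, 0], [0, 0, 0], [0, 0, 0], [0, 0, 0], [0, 0, 0], [0, 0, 0]], hand=[0.24, 0.24, 0.24, 0.24, 0.24, 0.24, 0.24, 0.24])

```text
clock: 12.52
position: [0.5411, -0.0392, 0.2607]
ee_rot: [0.0, 0.636, 0.772, -0.0]
contact_force: [-0.2, -1.2, 1.8]
width: 0.0204
gripper_force: 1.1
```

```bash
python3 - <<'E'
from h import *
a=manip.get_image("side")[90:310,200:440,::-1]
a=cv2.resize(a,(480,440));cv2.imwrite("pics/s7.png",a);print(manip.get_state()["position"],manip.get_state()["contact_force"])
E
```

```text
[ 0.54063923 -0.03788438  0.26061212] [0.54686043 1.05993483 0.16173275]
```

View pics/s7.png

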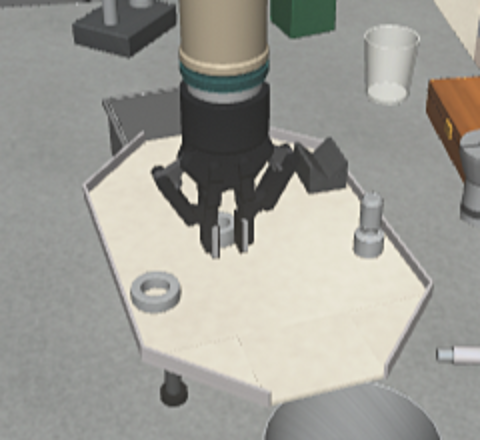

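Bushing 3 is in the cradle at (226,228), and the ring, gauge and V-block have not moved. I continue to the bin.

carry_out(linear=[[-0.002, 0.016, 0], [-0.002, 0.016, 0], [-0.002, 0.016, 0], [-0.002, 0.016, 0], [-0.002, 0.016, 0], [-0.002, 0.016, 0], [-0.002, 0.016, 0], [-0.002, 0.016, 0]], angular=[[0, 0, 0], [0, 0, 0], [0, 0, 0], [0, 0, 0], [0, 0, 0], [0, 0, 0], [0, 0, 0], [0, 0, 0]], hand=[0.24, 0.24, 0.24, 0.24, 0.24, 0.24, 0.24, 0.24])

```text
clock: 13.23
position: [0.533, 0.025, 0.2606]
ee_rot: [-0.0, 0.636, 0.772, 0.0]
contact_force: [-0.3, -0.4, 0.0]
width: 0.0203
gripper_force: 0.2
```

carry_out(linear=[[-0.002, 0.016, 0], [-0.002, 0.016, 0], [-0.002, 0.016, 0], [-0.002, 0.016, 0], [-0.002, 0.016, 0], [-0.002, 0.016, 0], [-0.002, 0.016, 0], [-0.002, 0.016, 0]], angular=[[0, 0, 0], [0, 0, 0], [0, 0, 0], [0, 0, 0], [0, 0, 0], [0, 0, 0], [0, 0, 0], [0, 0, 0]], hand=[0.24, 0.24, 0.24, 0.24, 0.24, 0.24, 0.24, 0.24])

```text
clock: 13.9
position: [0.5251, 0.0889, 0.2607]
ee_rot: [0.0, 0.636, 0.772, 0.0]
contact_force: [-0.3, -0.1, -0.2]
width: 0.0204
gripper_force: 0.2
```

carry_out(linear=[[-0.002, 0.016, 0], [-0.002, 0.016, 0], [-0.002, 0.016, 0], [-0.002, 0.016, 0], [-0.003, 0.016, 0], [-0.003, 0.016, 0], [-0.003, 0.016, 0], [-0.003, 0.016, 0]], angular=[[0, 0, 0], [0, 0, 0], [0, 0, 0], [0, 0, 0], [0, 0, 0], [0, 0, 0], [0, 0, 0], [0, 0, 0]], hand=[0.24, 0.24, 0.24, 0.24, 0.24, 0.24, 0.24, 0.24])

```text
clock: 14.57
position: [0.515, 0.1528, 0.2608]
ee_rot: [0.0, 0.636, 0.772, -0.0]
contact_force: [0.1, -0.6, 0.2]
width: 0.0207
gripper_force: 0.4
```

carry_out(linear=[[-0.003, 0.016, 0], [-0.003, 0.016, 0], [-0.003, 0.016, 0], [-0.003, 0.016, 0], [0, 0, 0], [0, 0, 0.06], [0, 0, 0.07], [0, 0, 0.07]], angular=[[0, 0, 0], [0, 0, 0], [0, 0, 0], [0, 0, 0], [0, 0, 0], [0, 0, 0], [0, 0, 0], [0, 0, 0]], hand=[0.24, 0.24, 0.24, 0.24, 0.24, 0.24, 0.24, 0.24])

```text
clock: 15.23
position: [0.5088, 0.184, 0.3611]
ee_rot: [-0.001, 0.636, 0.772, -0.001]
contact_force: [0.3, 0.9, -0.3]
width: 0.0207
gripper_force: 0.0
```

carry_out(linear=[[0, -0.075, 0], [0, -0.075, 0], [0, -0.075, 0], [0, -0.075, 0], [0, -0.075, 0], [0, -0.075, 0], [0, 0, 0], [0, 0, 0]], angular=[[0, 0, 0], [0, 0, 0], [0, 0, 0], [0, 0, 0], [0, 0, 0], [0, 0, 0], [0, 0, 0], [0, 0, 0]], hand=[0.24, 0.24, 0.24, 0.24, 0.24, 0.24, 0.24, 0.24])

```text
clock: 15.9
position: [0.5091, -0.0429, 0.3607]
ee_rot: [-0.0, 0.638, 0.77, -0.0]
contact_force: [-0.3, 1.4, 0.6]
width: 0.0203
gripper_force: 0.0
```

```bash
python3 - <<'E'
from h import *
a=manip.get_image("side")[90:310,200:440,::-1];b=manip.get_image("top")[130:300,180:450,::-1]
a=cv2.resize(a,(480,440));b=cv2.resize(b,(480,302));c=np.hstack([a[:, :400],np.vstack([b,np.zeros((138,480,3),np.uint8)])[:,:400]]);cv2.imwrite("pics/s8.png",c);print(manip.get_state()["position"],manip.get_state()["contact_force"])
E
```

```text
[ 0.50904364 -0.04072341  0.36061496] [ 0.72098942  0.23890411 -0.70970356]
```

View pics/s8.png

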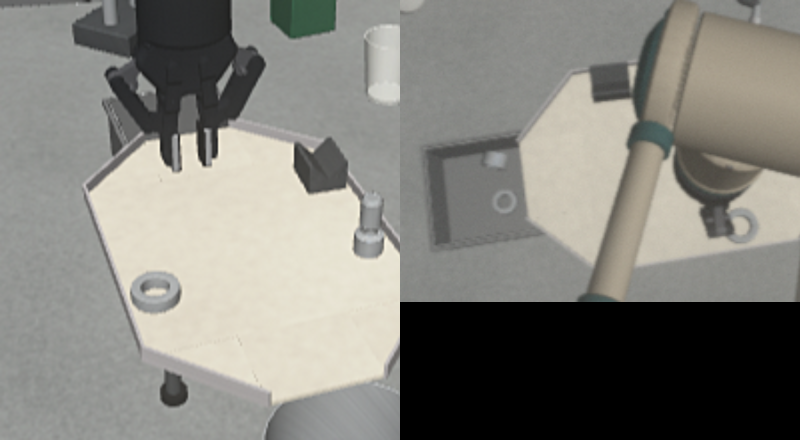

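The tray now holds only the V-block, gauge and ring (155,290). In the bin I see bushings at (505,201) and (495,158), and the third may be hidden beneath the tray's edge. I have used all my views, so I check this numerically.

```bash
python3 - <<'E'
from h import *
for z,x,y in((.078,.521,.179),):
    pass
p=manip.camera_params("top");V=p["view"];print("cam top",(-V[:3,:3].T@V[:3,3]).round(3))
p=manip.camera_params("side");V=p["view"];print("cam side",(-V[:3,:3].T@V[:3,3]).round(3))
a=cv2.imread("pics/s6.png")[:302,400:];b=cv2.imread("pics/s8.png")[:302,400:]
d=cv2.absdiff(a,b).max(2)[120:260,10:130];print("bin diff s6-s8",d.max(),(d>15).sum())
ys,xs=np.where(d>15);print(xs.min()+10 if len(xs) else 0,xs.max()+10 if len(xs) else 0,ys.min()+120 if len(ys) else 0,ys.max()+120 if len(ys) else 0)
for n in("top","side"):
    im=manip.get_image(n)[:,:,::-1];cv2.imwrite(f"pics/{n}9.png",im)
    m=(cv2.absdiff(im,cv2.imread(f"pics/{n}0.png")).max(2)>25).astype(np.uint8)
    k,l,s,c=cv2.connectedComponentsWithStats(m)
    for i in range(1,k):
        if s[i,4]>6: print(n,s[i],c[i].round(0))
im=cv2.cvtColor(cv2.imread("pics/top9.png"),cv2.COLOR_BGR2GRAY)
print(im[200:272:2,222:262:2])
E
```

```text
cam top [0.405 0.012 0.912]
cam side [ 0.467 -0.789  0.666]
bin diff s6-s8 10 0
0 0 0 0
top [  252   130   196   270 15840] [365. 243.]
top [340 137  12  23  46] [346. 148.]
top [374 144   3  10  20] [375. 149.]
top [346 149  22   9  89] [354. 153.]
top [404 150  10   3  12] [408. 151.]
top [415 153   5   2   7] [417. 153.]
top [229 215  11   9  78] [234. 219.]
top [232 237  13  13  70] [238. 243.]
top [418 285   6   4  12] [420. 286.]
top [417 289   6  10  23] [420. 295.]
top [414 300   8  29 124] [418. 314.]
top [ 259  350   51   50 1519] [281. 380.]
top [410 385  18  15 137] [421. 394.]
top [ 22 396  14   4  35] [ 29. 398.]
side [    0     0   102   258 13093] [ 48. 128.]
side [ 132    0   43   47 1246] [153.  17.]
side [ 252    0   81  187 7963] [291.  84.]
side [316 200  18  20 305] [324. 209.]
side [316 234  21  23 386] [326. 245.]
[[135 135 136 140 136 138 139 133 136 142 140 139 137 138 143 158 144 188
  196 199]
 [137 140 138 139 137 136 138 137 139 135 137 137 132 132 155 143 182 194
  193 196]
 [136 135 138 138 137 133 134 128 127 125 122 122 107 142 144 172 196 193
  196 
[... 2110 characters left out ...]
 173 185
  197 196]
 [118 121 121 121 122 121 123 124 122 121 122 123 123 123 124 124 141 166
  183 194]
 [120 125 120 121 122 123 123 122 121 123 121 122 123 122 125 124 118 129
  156 170]
 [122 121 122 120 120 123 119 118 119 121 113 116 124 126 121 117 127 124
  118 147]
 [120 117 122 114 108 116 119 121 119 114 124 122 118 120 118 111 115 117
  121 132]
 [120 119 114 111 121 119 115 120 118 110 117 116 118 129 132 137 142 142
  142 141]
 [114 121 115 110 109 116 124 132 132 133 139 140 141 142 143 147 145 140
  141 139]
 [127 128 130 136 139 137 137 141 136 138 139 141 141 138 142 139 141 139
  137 141]
 [139 140 137 139 142 139 137 137 140 141 141 146 139 142 144 139 139 137
  137 137]]
```

carry_out(linear=[[-0.04, -0.065, 0.02], [-0.04, -0.065, 0.02], [-0.04, -0.065, 0.02], [-0.04, -0.065, 0.02], [-0.04, -0.065, 0], [-0.04, -0.065, 0], [-0.04, -0.065, 0], [-0.04, -0.065, 0]], angular=[[0, 0, 0], [0, 0, 0], [0, 0, 0], [0, 0, 0], [0, 0, 0], [0, 0, 0], [0, 0, 0], [0, 0, 0]], hand=[0.24, 0.24, 0.24, 0.24, 0.24, 0.24, 0.24, 0.24])

```text
clock: 16.77
position: [0.3487, -0.301, 0.401]
ee_rot: [0.0, 0.635, 0.773, 0.0]
contact_force: [0.9, -0.1, -0.1]
width: 0.0206
gripper_force: 0.0
```

carry_out(linear=[[-0.04, -0.065, 0], [-0.04, -0.065, 0], [-0.04, -0.065, 0], [-0.04, -0.065, 0], [0, 0, 0], [0, 0, 0]], angular=[[0, 0, 0], [0, 0, 0], [0, 0, 0], [0, 0, 0], [0, 0, 0], [0, 0, 0]], hand=[0.24, 0.24, 0.24, 0.24, 0.24, 0.24])

```text
clock: 17.27
position: [0.2692, -0.4317, 0.4004]
ee_rot: [-0.0, 0.636, 0.771, 0.0]
contact_force: [0.6, 0.2, 0.6]
width: 0.0201
gripper_force: 0.0
```

```bash
python3 - <<'E'
from h import *
print(manip.get_state()["position"])
for n in("top","side"):
    im=manip.get_image(n)[:,:,::-1];cv2.imwrite(f"pics/{n}10.png",im)
    m=(cv2.absdiff(im,cv2.imread(f"pics/{n}0.png")).max(2)>20).astype(np.uint8)
    k,l,s,c=cv2.connectedComponentsWithStats(m)
    for i in range(1,k):
        if s[i,4]>5: print(n,s[i],c[i].round(0))
    seed=dict(top=(320,230),side=(350,220))[n]
    l,s=white(im);m=(l==l[seed[1],seed[0]]).astype(np.uint8)
    for q in cv2.findContours(m,cv2.RETR_CCOMP,cv2.CHAIN_APPROX_NONE)[0]:
        if cv2.contourArea(q)>25: print(n,"contour",cv2.contourArea(q),cv2.boundingRect(q))
# where bin floor becomes visible: tray-edge line of sight
c=np.array([.405,.012,.912])
for x in(-.03,0,.03):
    E=np.array([.521,.179,.085])+x*np.array([.981,.194,0]);F=c+(E-c)*(c[2]-.003)/(c[2]-.085)
    print("visible from s",((F[:2]-[.561,-.0235])@[-.194,.981]).round(4))
for uv in((238,243),(234,219)): 
    P=ray("top",uv,.023);print("bushing s,x",(P[:2]-[.561,-.0235])@np.array([[-.194,.981],[.981,.194]]).T)
E
```

```text
[ 0.26920559 -0.43168858  0.40036185]
top [336 207  16  17 177] [344. 215.]
top [380 213  17  17 185] [388. 221.]
top [229 215  11   9  73] [234. 219.]
top [284 231  16  17 165] [292. 239.]
top [232 237  13  13  65] [238. 243.]
top [ 568  344   72   56 2733] [606. 375.]
top [ 246  371   72   29 1164] [281. 387.]
top [ 22 396  14   4  32] [ 29. 398.]
top contour 16817.5 (247, 156, 185, 127)
top contour 324.5 (361, 246, 22, 22)
side [    0     0   151   368 36700] [ 63. 179.]
side [ 132    0   44   47 1288] [153.  17.]
side [280 169  18  18 264] [288. 178.]
side [316 200  18  20 309] [325. 209.]
side [316 234  21  23 390] [326. 245.]
side contour 14932.5 (244, 153, 169, 140)
side contour 456.0 (264, 225, 28, 22)
visible from s 0.2204
visible from s 0.2204
visible from s 0.2204
bushing s,x [ 0.24657036 -0.01380182]
bushing s,x [0.24956546 0.04650438]
```

```bash
python3 -c "
from rig import manip
print(manip.sign_off())"
```

```text
the job is handed in; nothing more can be done
None
```

I swept all three bushings off the tray over the bin-side gate and handed the job in. Two are visible in the bin; the third is not, and by elimination lies in the part of the bin hidden under the tray's edge, since it isn't on the tray or the visible bench. The V-block, plug gauge and setting ring show no movement in the before-and-after images.

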